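# Rebuild the unit stack on the tower shelf

### The arm

A 6-joint arm with a two-finger parallel gripper is mounted at the origin on the work surface. World frame = base frame: x ahead of the robot, y to its left, z up, the work surface at z = 0. Lengths are in m, angles in rad, forces in N, time in s.
With the tool pointing down it reaches from about 0.35 to 0.85 m from the base axis. Payload 8.1 kg.
Tool frame: the origin (TCP) lies between the finger pads; the fingertips stand 11 mm ahead of it and the grasp point (between the pads) lies 8 mm behind it (robot.tips_ahead is the distance from the TCP to the fingertips, in m); z points along the fingers, y is the line along which they close (so a half turn about z gives the same grasp; the last joint's range is limited). The gripper opens to 93 mm and grips with 3 to 60 N. Pads are 15 mm wide; open, the fingers measure 128 mm over their backs; the gripper's body (75 mm by 188 mm) begins 65 mm behind the grasp point.
Start: joints at [1.134, 0.13, 1.488, -0, 1.523, -0.085], TCP at [0.207, 0.563, 0.23] pointing down, gripper open.
Joint ranges: [-2.96, 2.96], [-0.89, 2.26], [0.02, 2.5], [-1.34, 4.48], [0, 2.73], [-2.66, 2.66]. Speed limits (rad/s): [2.39, 2.39, 2.79, 3.14, 3.14, 3.14].

### API

Orientations are given as a rotation vector (axis times angle).
In Python, from plant import robot gives the robot as it stands. The module is installed in compiled form; this text tells all that it offers.
- The arm moves only by the tool move_arm, never from a script. Its argument "deltas" is one flat list of numbers, 7 for each row, row after row: the shift along the tool's x, y, z in m, then the turn, a rotation vector about the tool's x, y, z in rad, then the opening, from 0 (shut) to 1 (fully open). A call has 1 to 12 rows; each row is the pose to reach, as a shift and turn from the pose commanded when the call began, along the tool's axes at that moment; what a row does not reach only later rows make up. A row lasts 1/8 s, in which the tool goes at most 62.5 mm and 10.7 degrees, less where a joint would pass 70% of its speed; a pose out of reach is approached as far as the arm can. A call with a gripper value outside its range is refused whole. The fingers move at their own pace and stop on an object; "squeeze" is the grip in N (left out, the last holds). Time passes only in rows, so rows that repeat a pose let the fingers close. It gives the time, the measured TCP pose, the force, the opening and the grip force at its end, in the units of the state.
- robot.read_state(): the state, without advancing time (a new reading comes with each control period).
- robot.read_camera(name): name is "scene" or "top"; returns (picture, depth): 420x560x3 uint8, red, green, blue; 420x560 float32, m along the optical axis (not along the pixel's ray), 0 where there is no reading.
- robot.camera_model(name): a dict with "K" (3x3 intrinsics, pixels), "k1" (the pictures are not rectified: a ray, as slopes to the right and down, at radius r is drawn at 1 + k1 r^2 times it, then the intrinsics apply), "R" (3x3) and "t" (3): a world point X has camera coordinates R X + t. Camera axes: x right, y down, z forward; pixel columns grow to the right and rows downward; lengths in m; the calibration is good to about 2 mm. A picture is of the moment at which its call begins. camera_model takes no time and is no camera call.
- robot.close_job(): hands the job in; it is judged then, once.
Trained networks look in the newest picture that a camera, given by its name, has taken for a name from the list of things; names that differ only in an ending like _2 or _b are one class to them, and where a whole thing is asked for, a point or a joint stands for the part that bears it (a point fixed in the world has none). Each returns a list of dicts, best first, with "confidence" (0 to 1); they miss things now and then, are a little off and sometimes report something else, mostly with a low value. They report only what shows in the picture. A call takes as long as a camera call. They do not tell look-alikes from the thing itself.
- robot.recognise(camera, label): "uv" ([column, row] in pixels, amid what is visible of it).
The state is a dict: "t": time; "q": joint angles; "dq": joint speeds; "joint_torque": joint torques, N m; "tool_pos": TCP position; "orientation": TCP orientation; "force": force on the tool from outside, world axes, zero at the start; "wrist_torque": the same for the moment, N m; "opening": finger opening in m; "gripper_force": force on a finger pad.
Only numpy, scipy, OpenCV 4.12 (cv2) and the standard library are available. Lean on these libraries where they do the work, as an engineer would, in place of code of your own. Each camera call takes 0.05 s, during which the arm holds its last target. There are 200 camera calls.

### The job

Stack the three loose grey electronics units on the cream shelf, largest at the bottom, then the medium one, then the small one, building it up on the shelf in that order. Every unit's dark front panel must face the shelf's open front, and every base must be fully supported, with no part overhanging what lies beneath it. Lower each unit until it rests before letting go (do not drop it), let go of each before adding the next, and leave the bottle, the bowl and the camera head where they are.

Things in the scene. Friction and masses are not known exactly. Their poses are not given: they have to be found in the camera images.
- shelf: The shelf: a cream folded-steel pan, fixed to the table. Floor 200 (x) by 150 (y) mm, its upper face 20 mm above the table; lips 4 mm thick standing 8 mm above the floor along the back (-x) and both sides (+-y); the front (+x) edge has no lip and is the shelf's open front, marked by a flat dark 10 mm strip along that edge of the floor. Origin: centre of the underside, on the table; z up. Its position and yaw differ each time.
- shelf_floor (a point): Centre of the upper face of the shelf's floor, 20 mm above the shelf's origin.
- large: The large unit: a loose, closed grey metal electronics box, 150 long (x) by 66 wide (y) by 42 mm high, about 0.6 kg (varies by a quarter), flat top and flat base without feet, standing upright on the table. Its front is the narrow end at +x: a dark panel with a switch and a round socket, the dark colour also showing as a 10 mm strip along that end of the top. Origin: centre of the base; z up. It can be gripped across its 66 mm width.
- large_front (a point): Middle of the large unit's front panel, 75.0 mm ahead (+x) of its origin, 21 mm up.
- large_fl (a point): Front left corner of the large unit's base (left is its +y).
- large_fr (a point): Front right corner of the large unit's base (left is its +y).
- large_bl (a point): Back left corner of the large unit's base (left is its +y).
- large_br (a point): Back right corner of the large unit's base (left is its +y).
- medium: The medium unit: a loose, closed grey metal electronics box, 110 long (x) by 52 wide (y) by 34 mm high, about 0.3 kg (varies by a quarter), flat top and flat base without feet, standing upright on the table. Its front is the narrow end at +x: a dark panel with a switch and a round socket, the dark colour also showing as a 10 mm strip along that end of the top. Origin: centre of the base; z up. It can be gripped across its 52 mm width.
- medium_front (a point): Middle of the medium unit's front panel, 55.0 mm ahead (+x) of its origin, 17 mm up.
- medium_fl (a point): Front left corner of the medium unit's base (left is its +y).
- medium_fr (a point): Front right corner of the medium unit's base (left is its +y).
- medium_bl (a point): Back left corner of the medium unit's base (left is its +y).
- medium_br (a point): Back right corner of the medium unit's base (left is its +y).
- small: The small unit: a loose, closed grey metal electronics box, 75 long (x) by 38 wide (y) by 28 mm high, about 0.14 kg (varies by a quarter), flat top and flat base without feet, standing upright on the table. Its front is the narrow end at +x: a dark panel with a switch and a round socket, the dark colour also showing as a 10 mm strip along that end of the top. Origin: centre of the base; z up. It can be gripped across its 38 mm width.
- small_front (a point): Middle of the small unit's front panel, 37.5 mm ahead (+x) of its origin, 14 mm up.
- small_fl (a point): Front left corner of the small unit's base (left is its +y).
- small_fr (a point): Front right corner of the small unit's base (left is its +y).
- small_bl (a point): Back left corner of the small unit's base (left is its +y).
- small_br (a point): Back right corner of the small unit's base (left is its +y).
- spray: Bystander: white plastic bottle, 60 mm across, 160 mm high, standing. Origin: centre of its base.
- dish: Bystander: steel bowl, 100 mm across the rim, 36 mm high. Origin: centre of its base.
- camera_head: Bystander: black endoscope camera head lying flat, about 120 mm long with its steel coupling, 34 mm wide, 30 mm high. Origin: underside, middle of the black housing.
Mind the look-alikes: they are no part of the job. What is shaped like the small but blue or purple is not meant.

How it is judged:
On the way, in this order (a step that is already met when the one before it is completed fails the run):
1. the large unit stands on the shelf floor, front to the open front, released (x of large_front in the frame of shelf above 0.01 m and angle between the x axis of large and the x axis of shelf, either way round below 0.2 rad and angle between large's own z axis and vertical below 0.05 rad and z of large in the frame of shelf between 0.017 and 0.023 m and x of each of large_fl, large_fr in the frame of shelf below 0.1 m and y of each of large_fl, large_bl in the frame of shelf below 0.075 m and y of each of large_fr, large_br in the frame of shelf above -0.075 m and x of each of large_bl, large_br in the frame of shelf above -0.1 m and contact force between the fingers and large below 0.1 N and linear speed of large below 0.02 m/s), for 0.2 s.
2. the medium unit stands on the large one, fully supported, released (all of step 1 and x of medium_front in the frame of large above 0.01 m and angle between the x axis of medium and the x axis of shelf, either way round below 0.2 rad and angle between medium's own z axis and vertical below 0.05 rad and z of medium in the frame of large between 0.039 and 0.045 m and x of each of medium_fl, medium_fr in the frame of large below 0.075 m and y of each of medium_fl, medium_bl in the frame of large below 0.033 m and y of each of medium_fr, medium_br in the frame of large above -0.033 m and x of each of medium_bl, medium_br in the frame of large above -0.075 m and contact force between the fingers and medium below 0.1 N and linear speed of medium below 0.02 m/s), for 0.2 s.
3. the small unit stands on the medium one, fully supported, released (all of step 2 and x of small_front in the frame of medium above 0.01 m and angle between the x axis of small and the x axis of shelf, either way round below 0.2 rad and angle between small's own z axis and vertical below 0.05 rad and z of small in the frame of medium between 0.031 and 0.037 m and x of each of small_fl, small_fr in the frame of medium below 0.055 m and y of each of small_fl, small_bl in the frame of medium below 0.026 m and y of each of small_fr, small_br in the frame of medium above -0.026 m and x of each of small_bl, small_br in the frame of medium above -0.055 m and contact force between the fingers and small below 0.1 N and linear speed of small below 0.02 m/s), for 0.2 s.
At the end, for the whole second after the job is handed in: Large on the shelf floor, medium on large, small on medium: all four base corners of each within the face beneath (shelf: its 200 by 150 mm floor) and within 3 mm of its height; fronts to the shelf's open front within 0.2 rad; all released, at rest (under 0.02 m/s) (all of step 3); the robot touches nothing.
It fails at once if a unit is dropped: it moves at over 0.4 m/s with no finger on it (a fall of about 8 mm) ((linear speed of large above 0.4 m/s and contact force between the fingers and large below 0.05 N) or (linear speed of medium above 0.4 m/s and contact force between the fingers and medium below 0.05 N) or (linear speed of small above 0.4 m/s and contact force between the fingers and small below 0.05 N)).
It fails at once if the bottle is shifted by more than 30 mm or tipped (distance of spray from where it was at the start of the episode above 0.03 m or angle between spray's own z axis and vertical above 0.4 rad).
It fails at once if the bowl is shifted by more than 30 mm or tipped (distance of dish from where it was at the start of the episode above 0.03 m or angle between dish's own z axis and vertical above 0.4 rad).
It fails at once if the camera head is shifted by more than 30 mm or tipped (distance of camera_head from where it was at the start of the episode above 0.03 m or angle between camera_head's own z axis and vertical above 0.4 rad).
It also fails if it takes over 72 s, if anything falls off the work surface, if the arm or the gripper's body presses on something with over 40 N, if the wrist force passes 120 N, or if a joint passes its speed limit or range.

## Working session

There is one attempt and no reset: what is moved stays moved. The work goes in short steps, Python scripts to look and compute and a tool call to move; the robot and the scene stay as the last step left them, time stands still between calls to the robot, and variables do not carry over. Pictures are saved under pics/ and viewed, at most 10 in all, crops included, and the job is handed in when it is done.

Besides the shell and the picture viewer there is one more tool, called after ">>>" as name(argument=value, ...) on one line, values as JSON. move_arm: Moves the arm, as the interface text tells. Its arguments: {"type":"object","properties":{"deltas":{"type":"array","items":{"type":"number"}},"squeeze":{"type":"number"}},"required":["deltas"]}

```bash
mkdir -p pics
cat > h.py <<'E'
import numpy as np, cv2
from plant import robot
def snap(cam,fn=None):
    im,d=robot.read_camera(cam)
    if fn: cv2.imwrite('pics/'+fn,im[:,:,::-1])
    return im,d
def cloud(cam,d):
    m=robot.camera_model(cam);K=np.array(m['K'],float);k1=m['k1']
    h,w=d.shape;u,v=np.meshgrid(np.arange(w),np.arange(h))
    xd=(u-K[0,2])/K[0,0];yd=(v-K[1,2])/K[1,1]
    x,y=xd.copy(),yd.copy()
    for _ in range(8):
        s=1+k1*(x*x+y*y);x=xd/s;y=yd/s
    P=np.stack([x*d,y*d,d],-1)
    return (P-np.array(m['t']).ravel())@np.array(m['R'])
E
python3 - <<'E'
from h import *
for c in('top','scene'):
    im,d=snap(c,c+'0.png');P=cloud(c,d);np.savez(c+'0.npz',im=im,d=d,P=P)
    for l in('shelf','large','medium','small','spray','dish','camera_head'):
        for r in robot.recognise(c,l):
            u,v=np.round(r['uv']).astype(int);print(c,l,round(r['confidence'],2),u,v,P[v,u].round(3))
s=robot.read_state();print(s['t'],s['tool_pos'],s['orientation'],s['opening'])
E
```

```text
top shelf 0.67 165 259 [0.445 0.291 0.028]
top large 0.71 289 252 [0.457 0.04  0.039]
top large 0.54 168 261 [0.441 0.285 0.027]
top medium 0.77 256 160 [0.645 0.105 0.031]
top small 0.97 214 252 [0.458 0.192 0.026]
top small 0.92 166 310 [0.343 0.288 0.027]
top small 0.56 160 261 [0.442 0.3   0.029]
top spray 0.79 115 136 [0.677 0.359 0.109]
top dish 0.89 331 101 [ 0.777 -0.055  0.003]
top camera_head 0.91 186 148 [0.671 0.248 0.032]
top camera_head 0.23 256 161 [0.642 0.105 0.035]
scene shelf 0.81 178 186 [ 0.546 -0.279  0.019]
scene shelf 0.67 298 204 [0.492 0.057 0.042]
scene large 0.59 296 203 [0.491 0.051 0.042]
scene large 0.56 177 189 [ 0.559 -0.271  0.02 ]
scene medium 0.88 284 253 [0.658 0.108 0.033]
scene small 0.79 402 204 [0.341 0.277 0.024]
scene small 0.74 397 234 [0.472 0.301 0.029]
scene small 0.69 354 222 [1.235 0.415 0.617]
scene spray 0.88 410 297 [0.718 0.38  0.099]
scene spray 0.63 399 232 [0.463 0.303 0.029]
scene spray 0.41 343 291 [0.695 0.258 0.029]
scene dish 0.9 195 261 [ 0.749 -0.061  0.008]
scene dish 0.57 298 204 [0.492 0.057 0.042]
scene camera_head 0.95 340 288 [0.693 0.25  0.031]
0.8 [0.20673396 0.56328183 0.22965895] [-5.49765423e-01 -3.09310471e+00 -5.61017555e-05] 0.09316475072795827
```

View pics/top0.png

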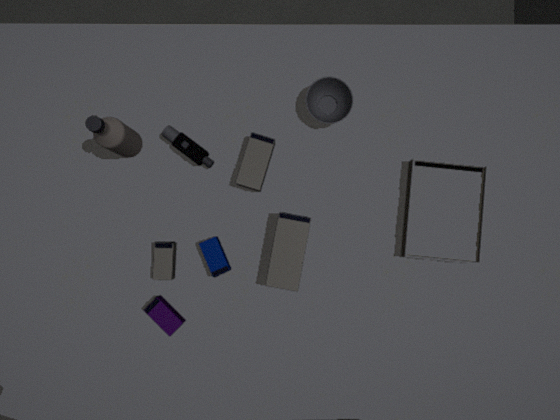

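View pics/scene0.png

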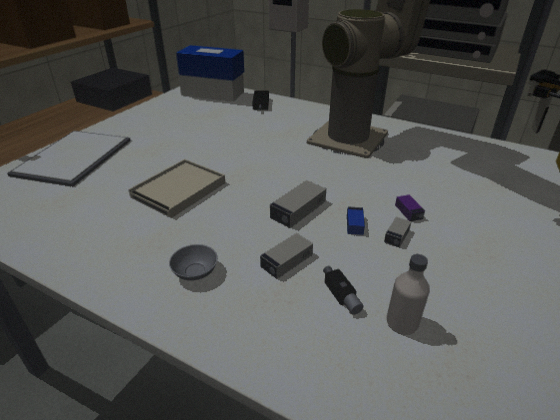

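The top view shows three grey boxes, all with their dark strip toward +x:
- **Large:** about (288,252), strip at (294,217).
- **Medium:** (255,162), strip at (262,138).
- **Small:** (164,261), strip at (164,245).
- **Shelf:** (445,212), front strip at (448,166).

Candidates for small are grey (164,261), blue (214,256) and purple (165,315). I choose grey.

```bash
cat >> h.py <<'E'
def fit(P,c,r,zlo,zhi):
    m=(np.hypot(P[...,0]-c[0],P[...,1]-c[1])<r)&(P[...,2]>zlo)&(P[...,2]<zhi)
    n,l,st,ce=cv2.connectedComponentsWithStats(m.astype(np.uint8))
    k=1+np.argmax(st[1:,4]);Q=P[l==k]
    (cx,cy),(w,h),a=cv2.minAreaRect((Q[:,:2]*1000).astype(np.float32))
    if w<h:a+=90;w,h=h,w
    a=(a+90)%180-90
    return np.array([cx,cy,w,h,a,np.median(Q[:,2])*1000]).round(1),len(Q),Q
E
python3 - <<'E'
from h import *
for c in('top','scene'):
    f=np.load(c+'0.npz');P=f['P']
    for n,cc,r,h in(('large',(.457,.04),.1,.042),('medium',(.645,.105),.08,.034),('small',(.445,.292),.06,.028),('shelf',(.54,-.27),.16,.02)):
        print(c,n,*fit(P,cc,r,h-.007 if n!='shelf' else .012,h+.012)[:2])
        if n=='shelf':
            print(' lips',*fit(P,cc,r,.025,.035)[:2])
f=np.load('top0.npz');a=cv2.resize(f['im'][225:345,130:240],None,fx=4,fy=4);b=cv2.resize(f['im'][150:270,390:500],None,fx=4,fy=4)
cv2.imwrite('pics/crop.png',np.clip(np.hstack([a,b])[:,:,::-1]*1.6,0,255).astype(np.uint8)[:600,:880][:, :])
im=cv2.imread('pics/crop.png');cv2.imwrite('pics/crop.png',cv2.resize(im,(733,400)))
from scipy.spatial.transform import Rotation as R
print(R.from_rotvec(robot.read_state()['orientation']).as_matrix().round(3))
E
```

```text
top large [459.6  43.  150.5  65.9 -11.1  41.4] 2464
top medium [644.2 108.  110.9  51.9 -17.5  33.3] 1375
top small [442.6 296.1  75.   38.8  -2.1  27.3] 730
top shelf [ 537.4 -287.5  204.1  159.9   -6.4   19.7] 7563
 lips [ 537.2 -287.4  203.5  160.    -6.4   27.3] 611
scene large [460.4  42.7 153.5  68.6 -11.   42.5] 996
scene medium [645.2 108.  112.6  54.8 -17.3  34.4] 944
scene small [443.1 296.   80.2  38.5  -2.9  28.6] 374
scene shelf [ 538.  -287.6  208.8  165.8   -6.2   20.7] 2843
 lips [ 537.5 -288.   207.8  164.8   -6.3   27.5] 331
[[-0.939  0.345 -0.   ]
 [ 0.345  0.939  0.   ]
 [ 0.     0.    -1.   ]]
```

View pics/crop.png

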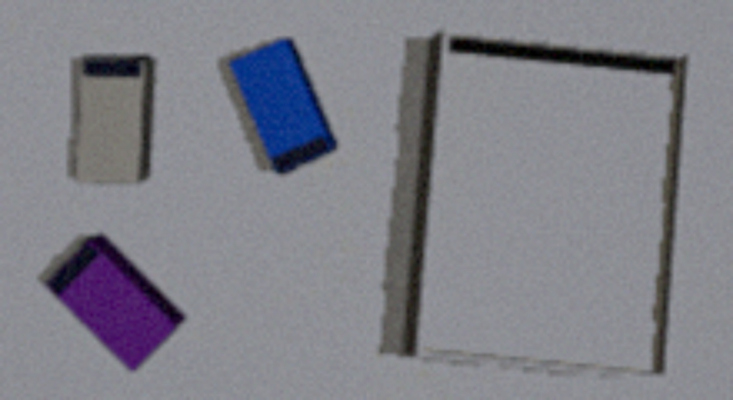

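The grey unit at about (164,261) in the full view is the small one, with its dark strip at the top. The shelf's strip is also at the top, running (450,45) to (670,68) in the crop, so its front faces +x.

```bash
cat >> h.py <<'E'
from scipy.spatial.transform import Rotation as R
def go(x,y,z,yaw):
    s=robot.read_state();M=R.from_rotvec(s['orientation'])
    p=np.radians(yaw);T=np.array([[-np.cos(p),-np.sin(p),0],[-np.sin(p),np.cos(p),0],[0,0,-1]]).T
    d=M.inv().apply(np.array([x,y,z])-s['tool_pos']);r=(M.inv()*R.from_matrix(T)).as_rotvec()
    print('d',d.round(4),'r',r.round(4),'t',round(s['t'],2))
E
python3 - <<'E'
from h import *
go(.460,.043,.11,-11.1)
E
```

```text
d [-0.417  -0.4011  0.1196] r [ 0.     -0.     -0.1581] t 0.8
```

>>> move_arm(deltas=[-0.14,-0.134,0.04,0,0,-0.053,1,-0.28,-0.267,0.08,0,0,-0.106,1,-0.417,-0.401,0.12,0,0,-0.158,1,-0.417,-0.401,0.12,0,0,-0.158,1,-0.417,-0.401,0.12,0,0,-0.158,1,-0.417,-0.401,0.12,0,0,-0.158,1,-0.417,-0.401,0.12,0,0,-0.158,1,-0.417,-0.401,0.12,0,0,-0.158,1,-0.417,-0.401,0.12,0,0,-0.158,1,-0.417,-0.401,0.12,0,0,-0.158,1,-0.417,-0.401,0.12,0,0,-0.158,1,-0.417,-0.401,0.12,0,0,-0.158,1], squeeze=40)

```text
t: 2.3
tool_pos: [0.4598, 0.0437, 0.1098]
orientation: [-0.304, -3.127, -0.001]
force: [0.5, 0.1, -0.4]
opening: 0.0927
gripper_force: 0.0
```

Run:
```python
from h import *
go(.460,.043,.019,-11.1)
```

```text
d [-0.0004 -0.0006  0.0908] r [ 0.0003 -0.0003 -0.0003] t 2.3
```

>>> move_arm(deltas=[0,0,0.03,0,0,0,1,0,0,0.06,0,0,0,1,0,0,0.091,0,0,0,1,0,0,0.091,0,0,0,1,0,0,0.091,0,0,0,0.5,0,0,0.091,0,0,0,0.4,0,0,0.091,0,0,0,0.4,0,0,0.091,0,0,0,0.4,0,0,0.091,0,0,0,0.4,0,0,0.091,0,0,0,0.4], squeeze=40)

```text
t: 3.55
tool_pos: [0.461, 0.0429, 0.0198]
orientation: [0.304, 3.125, -0.0]
force: [-2.1, -0.2, 7.9]
opening: 0.066
gripper_force: 40.0
```

Run:
```python
from h import *
s=robot.read_state();print(s['opening'],s['gripper_force'],s['tool_pos'])
go(.460,.043,.12,-11.1)
go(.5394,-.2877,.12,-6.3)
```

```text
0.06595759276464738 40.00224709510803 [0.46095996 0.04287825 0.01981989]
d [ 8.000e-04 -1.000e-04 -1.002e-01] r [-0.      0.0018 -0.0001] t 3.55
d [-0.1408 -0.3093 -0.0999] r [-0.0001  0.0018 -0.0839] t 3.55
```

>>> move_arm(deltas=[0,0,-0.02,0,0,0,0.4,0,0,-0.05,0,0,0,0.4,0,0,-0.08,0,0,0,0.4,-0.02,-0.045,-0.08,0,0,-0.015,0.4,-0.04,-0.09,-0.08,0,0,-0.03,0.4,-0.065,-0.14,-0.08,0,0,-0.04,0.4,-0.085,-0.19,-0.08,0,0,-0.05,0.4,-0.11,-0.24,-0.08,0,0,-0.065,0.4,-0.13,-0.285,-0.08,0,0,-0.08,0.4,-0.141,-0.309,-0.08,0,0,-0.084,0.4,-0.141,-0.309,-0.08,0,0,-0.084,0.4,-0.141,-0.309,-0.08,0,0,-0.084,0.4])

```text
t: 5.05
tool_pos: [0.5381, -0.2863, 0.0975]
orientation: [-0.173, -3.135, -0.003]
force: [1.6, 0.2, -5.7]
opening: 0.0655
gripper_force: 40.0
```

Run:
```python
from h import *
s=robot.read_state();print(s['opening'],s['gripper_force'],s['tool_pos'],s['force'])
go(.5394,-.2877,.045,-6.3)
im,d=snap('scene','s1.png');P=cloud('scene',d)
print(fit(P,(.54,-.288),.12,.085,.15)[:2])
im,d=snap('top');P=cloud('top',d)
f=np.load('top0.npz');print([int(v) for v in ((np.abs(f['P'][...,0]-.54)<.12)&(np.abs(f['P'][...,1]+.29)<.1)).nonzero()[0][[0,-1]]])
```

```text
0.06550571725594469 39.99860465526581 [ 0.53805426 -0.28632469  0.09754349] [ 1.55057803  0.24308784 -5.71159986]
d [-0.0016 -0.0013  0.0525] r [ 0.0015 -0.002  -0.0002] t 5.05
(array([ 542.8, -285.1,  150.8,  101.2,    7.7,  118.5]), 1437)
[154, 267]
```

View pics/s1.png

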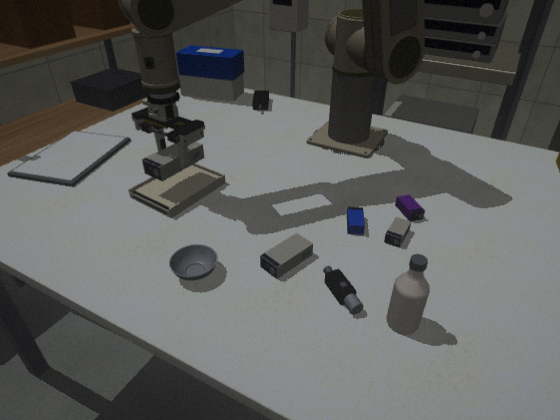

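The large unit is held level at (175,158), above the shelf. Next I lower it.

>>> move_arm(deltas=[-0.001,-0.001,0.02,0,0,0,0.4,-0.001,-0.001,0.04,0,0,0,0.4,-0.001,-0.001,0.051,0,0,0,0.4,-0.001,-0.001,0.053,0,0,0,0.4,-0.001,-0.001,0.055,0,0,0,0.4,-0.001,-0.001,0.057,0,0,0,0.4,-0.001,-0.001,0.057,0,0,0,0.4])

```text
t: 6.02
tool_pos: [0.54, -0.2885, 0.042]
orientation: [0.172, 3.136, -0.001]
force: [0.7, 0.2, -4.4]
opening: 0.0657
gripper_force: 40.0
```

>>> move_arm(deltas=[0,0,0.001,0,0,0,0.4,0,0,0.002,0,0,0,0.4,0,0,0.003,0,0,0,0.4,0,0,0.003,0,0,0,0.4])

```text
t: 6.52
tool_pos: [0.5401, -0.2886, 0.0399]
orientation: [0.172, 3.136, -0.001]
force: [-4.8, 2.3, 5.5]
opening: 0.0659
gripper_force: 40.0
```

>>> move_arm(deltas=[0,0,0.003,0,0,0,0.8,0,0,0.003,0,0,0,0.95,0,0,0.003,0,0,0,0.95,0,0,0.003,0,0,0,0.95,0,0,-0.03,0,0,0,0.95,0,0,-0.07,0,0,0,0.95,0,0,-0.11,0,0,0,0.95,0,0,-0.11,0,0,0,0.95])

```text
t: 7.52
tool_pos: [0.5422, -0.2899, 0.1535]
orientation: [0.172, 3.13, -0.006]
force: [-0.0, 0.1, 0.5]
opening: 0.088
gripper_force: 0.0
```

Run:
```python
from h import *
go(.6445,.108,.13,-17.4)
```

```text
d [-0.0579  0.4068  0.0225] r [-0.0029  0.0075  0.1939] t 7.53
```

>>> move_arm(deltas=[-0.01,0.06,0,0,0.006,0.03,0.9,-0.02,0.12,0,0,0.006,0.06,0.9,-0.03,0.18,0.01,0,0.006,0.09,0.9,-0.035,0.24,0.01,0,0.006,0.12,0.9,-0.045,0.3,0.015,0,0.006,0.15,0.9,-0.05,0.36,0.02,0,0.006,0.18,0.9,-0.058,0.407,0.0225,0,0.006,0.194,0.9,-0.058,0.407,0.0225,0,0.006,0.194,0.9,-0.058,0.407,0.0225,0,0.006,0.194,0.9,-0.058,0.407,0.0225,0,0.006,0.194,0.9])

```text
t: 8.78
tool_pos: [0.6417, 0.1084, 0.1258]
orientation: [-0.477, -3.099, 0.0]
force: [-0.4, 0.5, 0.4]
opening: 0.0837
gripper_force: 0.0
```

Run:
```python
from h import *
im,d=snap('top');P=cloud('top',d)
print(fit(P,(.54,-.288),.13,.05,.075)[:2])
for zl,zh in((.012,.024),(.012,.075)): print(fit(P,(.54,-.288),.16,zl,zh)[:2])
im,d=snap('scene','s2.png');P=cloud('scene',d);print(fit(P,(.54,-.288),.13,.05,.075)[:2])
go(.6445,.108,.016,-17.4)
```

```text
(array([ 538.7, -288.5,  150.7,   67.5,   -6.4,   61.4]), 2636)
(array([ 539.2, -290.6,  200.3,  150.3,   -6.3,   19.7]), 3738)
(array([ 537.5, -287.6,  204.3,  160.2,   -6.3,   22.5]), 7566)
(array([ 540. , -288.9,  153. ,   72.8,   -6. ,   62.1]), 940)
d [-0.0032  0.0004  0.1101] r [-0.0007 -0.0059 -0.0018] t 8.88
```

>>> move_arm(deltas=[-0.003,0,0.04,0,-0.006,-0.002,0.9,-0.003,0,0.08,0,-0.006,-0.002,0.9,-0.003,0,0.11,0,-0.006,-0.002,0.9,-0.003,0,0.11,0,-0.006,-0.002,0.9,-0.003,0,0.11,0,-0.006,-0.002,0.4,-0.003,0,0.11,0,-0.006,-0.002,0.3,-0.003,0,0.11,0,-0.006,-0.002,0.3,-0.003,0,0.11,0,-0.006,-0.002,0.3,-0.003,0,0.11,0,-0.006,-0.002,0.3,-0.003,0,0.11,0,-0.006,-0.002,0.3], squeeze=30)

```text
t: 10.12
tool_pos: [0.6445, 0.1089, 0.0168]
orientation: [0.472, 3.105, -0.001]
force: [-1.4, -2.2, 5.5]
opening: 0.0514
gripper_force: 30.0
```

Run:
```python
from h import *
go(.539,-.2886,.12,-6.3)
```

```text
d [-0.0175 -0.411  -0.1029] r [-0.0008  0.0006 -0.1918] t 10.12
```

>>> move_arm(deltas=[0,0,-0.03,0,0,0,0.3,0,0,-0.07,0,0,0,0.3,-0.002,-0.04,-0.11,0,0,-0.02,0.3,-0.004,-0.09,-0.11,0,0,-0.04,0.3,-0.006,-0.14,-0.11,0,0,-0.065,0.3,-0.008,-0.19,-0.11,0,0,-0.09,0.3,-0.01,-0.24,-0.11,0,0,-0.11,0.3,-0.013,-0.29,-0.11,0,0,-0.135,0.3,-0.015,-0.34,-0.11,0,0,-0.16,0.3,-0.017,-0.39,-0.11,0,0,-0.18,0.3,-0.0175,-0.411,-0.11,0,0,-0.192,0.3,-0.0175,-0.411,-0.11,0,0,-0.192,0.3])

```text
t: 11.62
tool_pos: [0.5377, -0.2896, 0.1254]
orientation: [-0.176, -3.135, -0.0]
force: [0.6, 0.2, -2.8]
opening: 0.0517
gripper_force: 30.0
```

>>> move_arm(deltas=[0,0,0,0,0,0,0.3,0,0,0,0,0,0,0.3])

```text
t: 11.88
tool_pos: [0.539, -0.2872, 0.1261]
orientation: [-0.17, -3.136, -0.0]
force: [0.3, -0.0, -2.7]
opening: 0.0521
gripper_force: 30.0
```

Run:
```python
from h import *
go(.539,-.2886,.0788,-6.3)
```

```text
d [-0.0001 -0.0014  0.0473] r [-0.     -0.0005  0.0014] t 11.88
```

>>> move_arm(deltas=[0,-0.001,0.02,0,0,0,0.3,0,-0.001,0.038,0,0,0,0.3,0,-0.001,0.042,0,0,0,0.3,0,-0.001,0.0445,0,0,0,0.3,0,-0.001,0.0455,0,0,0,0.3,0,-0.001,0.0465,0,0,0,0.3,0,-0.001,0.0465,0,0,0,0.3])

```text
t: 12.75
tool_pos: [0.5389, -0.2897, 0.0803]
orientation: [0.172, 3.136, -0.001]
force: [-0.4, 0.6, -2.8]
opening: 0.0516
gripper_force: 30.0
```

>>> move_arm(deltas=[0,0.001,0.0005,0,0,0,0.3,0,0.001,0.001,0,0,0,0.3,0,0.001,0.0015,0,0,0,0.3,0,0.001,0.002,0,0,0,0.3,0,0.001,0.002,0,0,0,0.3])

```text
t: 13.38
tool_pos: [0.539, -0.2886, 0.0788]
orientation: [0.172, 3.137, -0.001]
force: [-3.4, 3.4, 5.1]
opening: 0.0515
gripper_force: 30.0
```

>>> move_arm(deltas=[0,0.001,0.002,0,0,0,0.7,0,0.001,0.002,0,0,0,0.85,0,0.001,0.002,0,0,0,0.85,0,0.001,0.002,0,0,0,0.85,0,0.001,-0.03,0,0,0,0.85,0,0.001,-0.06,0,0,0,0.85,0,0.001,-0.09,0,0,0,0.85,0,0.001,-0.09,0,0,0,0.85])

```text
t: 14.38
tool_pos: [0.5407, -0.2886, 0.1713]
orientation: [0.172, 3.132, -0.006]
force: [-0.0, -0.4, 0.4]
opening: 0.0789
gripper_force: 0.0
```

Run:
```python
from h import *
go(.443,.296,.13,-2.4)
```

```text
d [0.1613 0.5705 0.0386] r [-0.0035  0.0052 -0.0679] t 14.38
```

>>> move_arm(deltas=[0.016,0.057,0.004,0,0.004,-0.007,0.65,0.032,0.114,0.008,0,0.004,-0.014,0.65,0.048,0.171,0.012,0,0.004,-0.02,0.65,0.064,0.228,0.016,0,0.004,-0.027,0.65,0.08,0.285,0.02,0,0.004,-0.034,0.65,0.097,0.342,0.024,0,0.004,-0.041,0.65,0.113,0.4,0.028,0,0.004,-0.048,0.65,0.13,0.456,0.032,0,0.004,-0.055,0.65,0.145,0.514,0.036,0,0.004,-0.062,0.65,0.161,0.57,0.0386,0,0.004,-0.068,0.65,0.161,0.57,0.0386,0,0.004,-0.068,0.65,0.161,0.57,0.0386,0,0.004,-0.068,0.65])

```text
t: 15.88
tool_pos: [0.4406, 0.2962, 0.1277]
orientation: [-0.064, -3.135, 0.003]
force: [0.5, -0.9, 0.0]
opening: 0.0605
gripper_force: 0.0
```

>>> move_arm(deltas=[0,0,0,0,0,0,0.65,0,0,0,0,0,0,0.65])

```text
t: 16.12
tool_pos: [0.4418, 0.2956, 0.1289]
orientation: [-0.069, -3.137, 0.001]
force: [0.2, -0.5, 0.4]
opening: 0.0602
gripper_force: 0.0
```

Run:
```python
from h import *
im,d=snap('top');P=cloud('top',d)
print(fit(P,(.54,-.288),.13,.085,.11)[:2],fit(P,(.54,-.288),.13,.05,.11)[:2])
go(.443,.296,.013,-2.4)
```

```text
(array([ 538.9, -289. ,  110.7,   54. ,   -6.5,   95.3]), 1695) (array([ 538.5, -287.9,  150.6,   67.2,   -5.7,   93.6]), 2927)
d [-0.0016  0.0004  0.116 ] r [-0.0004 -0.0039 -0.0017] t 16.18
```

>>> move_arm(deltas=[-0.001,0,0.04,0,-0.003,-0.002,0.65,-0.001,0,0.08,0,-0.003,-0.002,0.65,-0.001,0,0.114,0,-0.003,-0.002,0.65,-0.001,0,0.114,0,-0.003,-0.002,0.65,-0.001,0,0.114,0,-0.003,-0.002,0.3,-0.001,0,0.114,0,-0.003,-0.002,0.2,-0.001,0,0.114,0,-0.003,-0.002,0.2,-0.001,0,0.114,0,-0.003,-0.002,0.2,-0.001,0,0.114,0,-0.003,-0.002,0.2], squeeze=20)

```text
t: 17.3
tool_pos: [0.4421, 0.2966, 0.0154]
orientation: [-0.062, -3.14, 0.001]
force: [-1.0, -2.9, 5.1]
opening: 0.038
gripper_force: 20.0
```

Run:
```python
from h import *
go(.539,-.2888,.16,-6.3)
```

```text
d [-0.12   -0.5812 -0.1444] r [-0.0005 -0.0005  0.0702] t 17.3
```

>>> move_arm(deltas=[0,0,-0.03,0,0,0,0.2,0,0,-0.07,0,0,0,0.2,-0.006,-0.03,-0.11,0,0,0,0.2,-0.017,-0.08,-0.144,0,0,0.01,0.2,-0.028,-0.135,-0.144,0,0,0.02,0.2,-0.039,-0.19,-0.144,0,0,0.025,0.2,-0.05,-0.245,-0.144,0,0,0.03,0.2,-0.062,-0.3,-0.144,0,0,0.04,0.2,-0.073,-0.355,-0.144,0,0,0.045,0.2,-0.085,-0.41,-0.144,0,0,0.05,0.2,-0.096,-0.465,-0.144,0,0,0.055,0.2,-0.107,-0.52,-0.144,0,0,0.06,0.2])

```text
t: 18.8
tool_pos: [0.5281, -0.2287, 0.1585]
orientation: [-0.157, -3.136, -0.0]
force: [-0.1, -0.9, -1.0]
opening: 0.0382
gripper_force: 20.0
```

Run:
```python
from h import *
go(.539,-.2888,.16,-6.3)
```

```text
d [-0.0168 -0.0587 -0.0015] r [ 0.0001 -0.0014  0.01  ] t 18.8
```

>>> move_arm(deltas=[-0.007,-0.03,0,0,0,0.005,0.2,-0.013,-0.061,0,0,0,0.01,0.2,-0.013,-0.061,0,0,0,0.01,0.2,-0.013,-0.061,0,0,0,0.01,0.2,-0.013,-0.061,0,0,0,0.01,0.2])

```text
t: 19.42
tool_pos: [0.5351, -0.288, 0.1588]
orientation: [-0.171, -3.136, -0.0]
force: [-0.1, 0.1, -2.3]
opening: 0.0379
gripper_force: 20.0
```

Run:
```python
from h import *
go(.539,-.2888,.1114,-6.3)
```

```text
d [-0.004  -0.0004  0.0474] r [ 0.0001 -0.0015  0.0013] t 19.43
```

>>> move_arm(deltas=[-0.003,0,0.02,0,0,0,0.2,-0.003,0,0.038,0,0,0,0.2,-0.003,0,0.043,0,0,0,0.2,-0.003,0,0.045,0,0,0,0.2,-0.003,0,0.0465,0,0,0,0.2,-0.003,0,0.0465,0,0,0,0.2])

```text
t: 20.18
tool_pos: [0.5383, -0.2897, 0.1131]
orientation: [-0.172, -3.137, 0.001]
force: [0.1, -0.2, -1.9]
opening: 0.0377
gripper_force: 20.0
```

>>> move_arm(deltas=[0,0.001,0.0005,0,0,0,0.2,0,0.001,0.001,0,0,0,0.2,0,0.001,0.0015,0,0,0,0.2,0,0.001,0.002,0,0,0,0.2,0,0.001,0.002,0,0,0,0.2])

```text
t: 20.8
tool_pos: [0.5383, -0.2886, 0.1114]
orientation: [-0.172, -3.136, 0.001]
force: [-1.9, 1.8, 5.1]
opening: 0.0378
gripper_force: 20.0
```

In contact, so I release and back off.

>>> move_arm(deltas=[0,0.001,0.002,0,0,0,0.55,0,0.001,0.002,0,0,0,0.7,0,0.001,0.002,0,0,0,0.7,0,0.001,0.002,0,0,0,0.7,0,0.001,-0.03,0,0,0,0.7,0,0.001,-0.06,0,0,0,0.7,0,0.001,-0.09,0,0,0,0.7,0.03,0.05,-0.09,0,0,0,0.7,0.05,0.1,-0.09,0,0,0,0.7,0.05,0.15,-0.09,0,0,0,0.7,0.05,0.2,-0.09,0,0,0,0.7,0.05,0.2,-0.09,0,0,0,0.7])

```text
t: 22.3
tool_pos: [0.5107, -0.0812, 0.2007]
orientation: [-0.166, -3.137, -0.0]
force: [0.3, 0.1, -0.5]
opening: 0.0651
gripper_force: 0.0
```

Run:
```python
from h import *
im,d=snap('top');P=cloud('top',d)
for a,b in((.117,.14),(.085,.14),(.05,.14)):print(fit(P,(.54,-.288),.13,a,b)[:2])
im,d=snap('scene','s3.png')
cv2.imwrite('pics/s3c.png',cv2.resize(im[110:230,110:270,::-1],None,fx=4,fy=4))
```

```text
Traceback (most recent call last):
  File "h.py", line 19, in fit
    k=1+np.argmax(st[1:,4]);Q=P[l==k]
        ~~~~~~~~~^^^^^^^^^^
ValueError: attempt to get argmax of an empty sequence
```

>>> move_arm(deltas=[0.02,0.06,0,0,0,0,0.7,0.04,0.12,0,0,0,0,0.7,0.05,0.18,0,0,0,0,0.7,0.05,0.24,0,0,0,0,0.7,0.05,0.3,0,0,0,0,0.7,0.05,0.3,0,0,0,0,0.7])

```text
t: 23.1
tool_pos: [0.4939, 0.2219, 0.2001]
orientation: [-0.167, -3.136, 0.0]
force: [-0.1, -0.8, -1.0]
opening: 0.0652
gripper_force: 0.0
```

Run:
```python
from h import *
im,d=snap('scene','s3.png')
cv2.imwrite('pics/s3c.png',cv2.resize(im[110:230,110:270,::-1],None,fx=4,fy=4))
im,d=snap('top');P=cloud('top',d)
for a,b in((.117,.14),(.085,.14),(.05,.14)):print(fit(P,(.54,-.288),.13,a,b)[:2])
```

```text
(array([ 538.3, -288.7,   75.6,   40. ,   -7. ,  123.5]), 908)
(array([ 539. , -288.3,  110.8,   53.2,   -6.1,  114.9]), 1855)
(array([ 538.7, -288.2,  150.5,   66.7,   -6.4,   94.8]), 3103)
```

View pics/s3c.png

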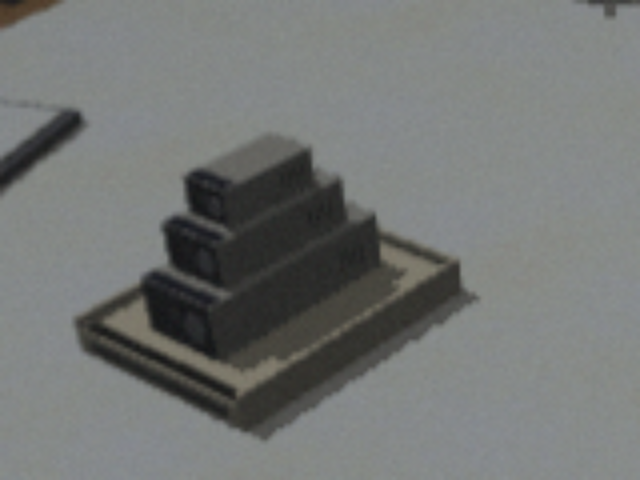

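The crop shows all three units stacked and centred. Their dark fronts, at (205,195), (190,250) and (185,310), face the shelf's strip, so I hand the job in.

```bash
python3 -c "
from plant import robot
print(robot.close_job())"
```

```text
the job is handed in; nothing more can be done
None
```

The large, medium and small grey units are stacked in that order on the shelf, centred, fronts to the open front and released, and I handed the job in at about 23 s of the 72 s (no verdict was returned).

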